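# Gauge a beech flower-press wing knob and sort it

### The job

Check the next beech wing knob for the flower-press kits, the one that stands first in the row beside the wooden cleat at the end of the plywood board: set it on the steel thread gauge and screw it down clockwise until it stops. Then unscrew it, lift it off and stand it upright in the wooden kit tray if its foot came fully home on the gauge's shoulder, or in the grey plastic scrap bin if it stopped short with a gap. Leave the other knob waiting on the board and do not disturb the glue bottle or the oval frame.

Things in the scene. Friction and masses are not known exactly. Their poses are not given: they have to be found in the camera images.
- knob_a_mid (a point): Beech wing knob (blind hand nut): round hub 58 mm across, 64 mm high, closed on top; two wings, 150 mm tip to tip, 18-23 mm thick, 7-31 mm above the foot. Threaded hole 38 mm wide (32 mm between the thread crests) in the foot. This point: on the axis, 32 mm above the foot; z up, x along the wings. 0.12-0.2 kg. Both knobs look alike; a thread cut too shallow shows only on the gauge.
- knob_b_mid (a point): Beech wing knob (blind hand nut): round hub 58 mm across, 64 mm high, closed on top; two wings, 150 mm tip to tip, 18-23 mm thick, 7-31 mm above the foot. Threaded hole 38 mm wide (32 mm between the thread crests) in the foot. This point: on the axis, 32 mm above the foot; z up, x along the wings. 0.12-0.2 kg. Both knobs look alike; a thread cut too shallow shows only on the gauge.
- knob_a: The same knob as knob_a_mid, with its origin at the centre of the foot and the same axes.
- knob_b: The same knob as knob_b_mid, with its origin at the centre of the foot and the same axes.
- gauge_shoulder (a point): Thread gauge, fixed to the table: grey plate 120 x 120 x 14 mm, on it a steel boss 68 mm across (80 at its foot) whose flat top, the shoulder, is 34 mm above the table. This point: centre of the shoulder, on the stud's axis; z up. A sound knob's foot comes down onto the shoulder (gap 0); a bad one stops firm with its foot about 9 mm above it.
- gauge_tip (a point): Centre of the bevelled end of the gauge's upright threaded stud, 51 mm above the shoulder. Stud 36 mm across; right-hand thread, three starts, 36 mm travel per turn, from 2 to 40 mm above the shoulder. It turns easily, by the hub or by pushing a wing round (1 to 3 N), with about 2 mm of play; a wing that holds firm against 6 N shows that it has stopped.
- gauge: The whole gauge, origin under its plate. A knob let down on the stud at any yaw rests with its foot 14 to 27 mm above the shoulder; turned clockwise (from above) it sinks at once and stops within 0.8 turn. Turned back anticlockwise until its foot is 17 mm above the shoulder, it lifts free; turned farther it rises to 27 mm, then clicks down 12 mm onto the next start and still lifts.
- board_head (a point): Place of the first knob on the fixed plywood supply board (290 x 170 x 9 mm): on its top, 72 mm from a wooden cleat (18 mm wide, standing 13 mm above the board) that runs across the end near the robot. The first knob's axis is within 13 mm of this point, the other's about 140 mm on along the board's x, which points away from the cleat.
- kit_tray_floor (a point): Centre of the inner floor of the kit tray for good knobs: open tray of pale wood, outside 165 mm (its x) by 205 mm (its y), 30 mm high, walls and floor 6 mm, fixed on a dark green cutting mat 3 mm thick. z up.
- scrap_bin_floor (a point): Centre of the inner floor of the scrap bin for knobs that stop short: open grey plastic bin, outside 165 mm (its x) by 205 mm (its y), 62 mm high, walls and floor 4 mm, a rim 3 mm out all round, fixed on the mat. Tray and bin stand side by side along x and may change places. z up.
- glue_bottle: White plastic glue bottle with a red cap, 54 mm across and 115 mm high, a bystander. Origin at the centre of its foot.
- oval_frame: Oval beech frame lying flat, about 132 x 182 mm and 22 mm high, a bystander. Origin at its centre on the table.
There are look-alikes about, which are no part of the job. Leave any blue or green look-alike of the knob_b alone. Leave any blue look-alike of the knob_a alone.

How it is judged (in metres and radians):
On the way, in this order (a step that is already met when the one before it is completed fails the run):
1. a knob is set upright on the gauge's stud (((horizontal distance between knob_a_mid and gauge_shoulder below 0.006 m and angle between knob_a_mid's own z axis and vertical below 0.2 rad and z of knob_a_mid in the frame of gauge_shoulder below 0.063 m) or (horizontal distance between knob_b_mid and gauge_shoulder below 0.006 m and angle between knob_b_mid's own z axis and vertical below 0.2 rad and z of knob_b_mid in the frame of gauge_shoulder below 0.063 m))), for 0.1 s.
2. it is screwed down until it stops: foot on the shoulder (gap under 2 mm), or, for the knob with too shallow a thread, against the stud's end (gap under 10.5 mm) (((horizontal distance between knob_a_mid and gauge_shoulder below 0.006 m and angle between knob_a_mid's own z axis and vertical below 0.2 rad and z of knob_a_mid in the frame of gauge_shoulder below 0.034 m) or (horizontal distance between knob_b_mid and gauge_shoulder below 0.006 m and angle between knob_b_mid's own z axis and vertical below 0.2 rad and z of knob_b_mid in the frame of gauge_shoulder below 0.0425 m))), for 0.2 s.
3. it is unscrewed and lifted clear of the stud (z of any of knob_a_mid, knob_b_mid in the frame of gauge_shoulder above 0.085 m), for 0.05 s.
At the end, for the whole second after the job is handed in: The first knob stands upright (within 7 degrees) and still in the kit tray if it came home, in the scrap bin if it stopped short, its axis within 60 mm (x) and 80 mm (y) of the floor's centre; the other knob stands within 20 mm of its place in the row (((x of knob_a_mid in the frame of kit_tray_floor between -0.06 and 0.06 m and y of knob_a_mid in the frame of kit_tray_floor between -0.08 and 0.08 m and z of knob_a_mid in the frame of kit_tray_floor below 0.036 m and angle between each of knob_a_mid, knob_b_mid's own z axis and vertical below 0.12 rad and linear speed of knob_a below 0.02 m/s and angular speed of knob_a below 0.2 rad/s and distance of knob_b_mid from where it was at the start of the episode below 0.02 m and horizontal distance between knob_b_mid and board_head above 0.09 m) or (x of knob_b_mid in the frame of scrap_bin_floor between -0.06 and 0.06 m and y of knob_b_mid in the frame of scrap_bin_floor between -0.08 and 0.08 m and z of knob_b_mid in the frame of scrap_bin_floor below 0.036 m and angle between each of knob_b_mid, knob_a_mid's own z axis and vertical below 0.12 rad and linear speed of knob_b below 0.02 m/s and angular speed of knob_b below 0.2 rad/s and distance of knob_a_mid from where it was at the start of the episode below 0.02 m and horizontal distance between knob_a_mid and board_head above 0.09 m))); the robot touches nothing.
It fails at once if the waiting knob is disturbed: both knobs more than 20 mm from their starting places (distance of each of knob_a_mid, knob_b_mid from where it was at the start of the episode above 0.02 m).
It fails at once if the glue bottle is moved by more than 20 mm (distance of glue_bottle from where it was at the start of the episode above 0.02 m).
It fails at once if the oval frame is moved by more than 20 mm (distance of oval_frame from where it was at the start of the episode above 0.02 m).
It also fails if it takes over 72 s, if anything falls off the work surface, if the arm or the gripper's body presses on something with over 40 N, if the wrist force passes 120 N, or if a joint passes its speed limit or range.

### The arm

A 6-joint arm with a two-finger parallel gripper is mounted at the origin on the work surface. World frame = base frame: x ahead of the robot, y to its left, z up, the work surface at z = 0. Lengths are in mm, angles in rad, forces in N, time in s.
With the tool pointing down it reaches from about 350 to 975 mm from the base axis. Payload 7.1 kg.
Tool frame: the origin (TCP) lies on the front face of the gripper's body, between the roots of the fingers; the fingertips stand 80 mm ahead of it and the grasp point (between the pads) lies 61 mm ahead of it; z points along the fingers, y is the line along which they close (so a half turn about z gives the same grasp; the last joint's range is limited). The gripper opens to 88 mm and grips with 3 to 60 N. Pads are 20 mm wide; open, the fingers measure 115 mm over their backs; the gripper's body (75 mm by 178 mm) begins 61 mm behind the grasp point.
Start: joints at [-1.142, 0.423, 1.63, -0, 1.089, -0.019], TCP at [270.629, -563.352, 302.675] pointing down, gripper open.
Joint ranges: [-3, 3], [-0.9, 2.11], [0.09, 2.58], [-1.31, 4.45], [0.11, 2.69], [-2.54, 2.54]. Speed limits (rad/s): [2.39, 2.39, 3.01, 3.14, 3.14, 3.14].

### API

Orientations are given as a rotation vector (axis times angle).
In Python, from workcell import readout, vision, close_job gives the robot as it stands.
- The arm moves only by the tool servo_tool, never from a script. Its argument "plan" is a list that holds one entry, the list of rows, each a list of 7 numbers: the gripper command: -1 is fully open, 1 is shut, values between are in proportion, then the shift along the world's x, y, z in units of 40 mm (1.0 is 40 mm), then the turn, a rotation vector about the world's x, y, z in units of 5 degrees (1.0 is 5 degrees). A call has 1 to 5 rows; each row shifts and turns the commanded pose from where the row before left it; what a row does not reach is not made up. A row lasts 1/12 s, in which the tool goes at most 41.7 mm and 7.16 degrees, less where a joint would pass 70% of its speed; a pose out of reach is approached as far as the arm can. A call is refused whole if a number of a shift passes 1 or a number of a turn 1, either way. A call with a gripper value outside its range is refused whole. The fingers move at their own pace and stop on an object; the grip force is fixed at half the most. Time passes only in rows, so rows that do not move let the fingers close. It gives the time, the measured TCP pose, the force, the opening and the grip force at its end, in the units of the state.
- readout.get_obs(): the state, without advancing time (a new reading comes with each control period).
- vision.get_image(name): name is "scene" or "top" or "wrist"; returns the picture (384x512x3 uint8, red, green, blue); there is no depth.
- vision.camera_params(name): a dict with "fx", "fy", "cx", "cy" (pixels), "D" ([k1, k2, p1, p2, k3] as OpenCV has them; the pictures are not rectified), "rvec" (rotation vector, rad) and "tvec" (3), from world to camera coordinates, as OpenCV has them; the wrist camera has in their place "hand_eye" (4x4, takes a point from camera to tool coordinates, whose origin is the TCP and whose axes are the flange's). Camera axes: x right, y down, z forward; pixel columns grow to the right and rows downward; lengths in mm; the calibration is good to about 2 mm. A picture is of the moment at which its call begins: read the wrist's pose just before it. camera_params takes no time and is no camera call.
- close_job(): hands the job in; it is judged then, once.
The state is a dict: "t": time; "qpos": joint angles; "qvel": joint speeds; "joint_torque": joint torques, N m; "ee_pos": TCP position; "orientation": TCP orientation; "ft_force": force on the tool from outside, world axes, zero at the start; "moment": the same for the moment, N m; "width": finger opening in mm; "grasp_force": force on a finger pad.
Only numpy, scipy, OpenCV 4.12 (cv2) and the standard library are available. Lean on these libraries where they do the work, as an engineer would, in place of code of your own. Each camera call takes 0.05 s, during which the arm holds its last target. There are 200 camera calls.

## Working session

There is one attempt and no reset: what is moved stays moved. The work goes in short steps, Python scripts to look and compute and a tool call to move; the robot and the scene stay as the last step left them, time stands still between calls to the robot, and variables do not carry over. Pictures are saved under pics/ and viewed, at most 10 in all, crops included, and the job is handed in when it is done.

Besides the shell and the picture viewer there is one more tool, called after ">>>" by a JSON object that holds its "name" and its "arguments". servo_tool: Moves the arm, as the interface text tells. Its arguments: {"type":"object","properties":{"plan":{"type":"array"}},"required":["plan"]}

```bash
mkdir -p pics
cat > h.py <<'E'
import numpy as np, cv2
from workcell import readout, vision
def snap(n,f):
    o=readout.get_obs(); im=vision.get_image(n); cv2.imwrite(f'pics/{f}.png',im[:,:,::-1]); return o,im
def cam(n,o=None):
    p=vision.camera_params(n); K=np.array([[p['fx'],0,p['cx']],[0,p['fy'],p['cy']],[0,0,1]]); D=np.array(p['D'],float)
    if 'rvec' in p:
        R=cv2.Rodrigues(np.array(p['rvec'],float))[0]; t=np.array(p['tvec'],float)
    else:
        H=np.array(p['hand_eye']); T=np.eye(4); T[:3,:3]=cv2.Rodrigues(np.array(o['orientation'],float))[0]; T[:3,3]=o['ee_pos']
        M=np.linalg.inv(T@H); R,t=M[:3,:3],M[:3,3]
    return K,D,R,t
def ray(c,uv):
    K,D,R,t=c; x=cv2.undistortPoints(np.array([[uv]],float),K,D)[0,0]
    d=R.T@np.array([x[0],x[1],1]); return -R.T@t,d/np.linalg.norm(d)
def onz(c,uv,z):
    o,d=ray(c,uv); return o+d*(z-o[2])/d[2]
def tri(rs):
    A=sum(np.eye(3)-np.outer(d,d) for o,d in rs); b=sum((np.eye(3)-np.outer(d,d))@o for o,d in rs); return np.linalg.solve(A,b)
def proj(c,P):
    K,D,R,t=c; return cv2.projectPoints(np.array(P,float).reshape(-1,1,3),cv2.Rodrigues(R)[0],t,K,D)[0][:,0]
E
python3 - <<'E'
from h import *
o,_=snap('scene','s0'); _,_=snap('top','t0')
import numpy as np
a=cv2.imread('pics/s0.png');b=cv2.imread('pics/t0.png')
cv2.imwrite('pics/s0.png',cv2.resize(a,(800,600)));cv2.imwrite('pics/t0.png',cv2.resize(b,(800,600)))
print(o); print(vision.camera_params('wrist'))
E
```

```text
{'t': 0.0, 'qpos': array([-1.14196480e+00,  4.23851169e-01,  1.63068194e+00,  4.10384394e-06,
        1.08859089e+00, -1.89981534e-02]), 'qvel': array([ 0.00059091,  0.00146171,  0.00159853,  0.00138853, -0.00098082,
       -0.00261158]), 'joint_torque': array([-2.12637315e-03, -5.44638741e+01, -2.73664802e+01,  6.41887542e-02,
        2.27642379e-02, -1.52528742e-04]), 'ee_pos': array([ 270.47740759, -562.96466864,  301.89831888]), 'orientation': array([-3.06170283e+00, -6.97249687e-01,  4.83650207e-04]), 'ft_force': array([-0.39931045,  0.36593154,  0.08746727]), 'moment': array([-0.01963426, -0.00520479,  0.05065182]), 'grasp_force': 0.0, 'width': 87.63788912406666}
{'fx': 334.2693107102643, 'fy': 334.2693107102643, 'cx': 262.81380065274567, 'cy': 189.47115409689704, 'D': array([-0.02905528,  0.        ,  0.        ,  0.        ,  0.        ]), 'hand_eye': array([[ 2.61575023e-05, -9.67953062e-01, -2.51131180e-01,
         6.86613074e+01],
       [ 9.99999781e-01,  1.91412053e-04, -6.33614617e-04,
         5.88875801e-01],
       [ 6.61378743e-04, -2.51131109e-01,  9.67952855e-01,
        -8.14562644e+01],
       [ 0.00000000e+00,  0.00000000e+00,  0.00000000e+00,
         1.00000000e+00]])}
```

View pics/s0.png

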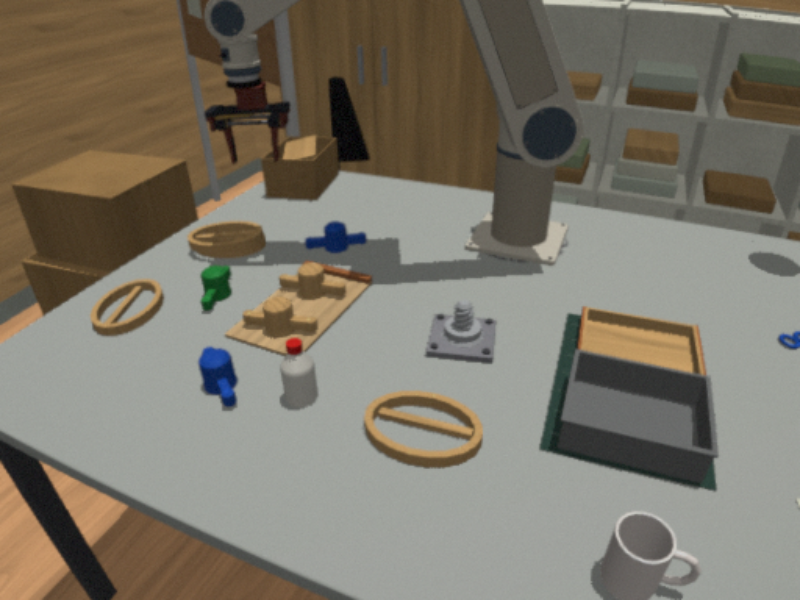

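View pics/t0.png

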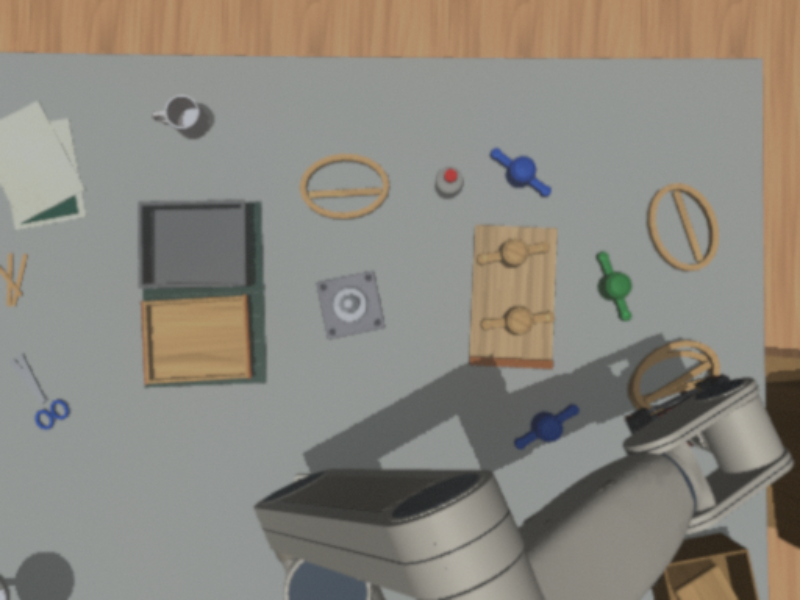

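The pictures show the cleat at the near end of the board (top 510,362). The first knob's top is at top (519,319) and scene (311,267), and the second's at top (515,250) and scene (278,300). The gauge stud is at top (349,302) and scene (463,306), the tray at top (197,338) and the bin at top (199,245).

Run:
```python
from h import *
np.set_printoptions(precision=1,suppress=True)
s=cam('scene');t=cam('top');k=.64
g=lambda u:np.array(u)*k
for n,a,b in [('k1 top',(519,318),(311,265)),('k2 top',(515,248),(278,299)),('stud',(349,302),(463,304)),]:
    print(n,tri([ray(t,g(a)),ray(s,g(b))]))
for n,u,z in [('k1',(519,318),73),('k2',(515,248),73),('wL1',(486,324),35),('wR1',(549,316),35),('wL2',(480,259),35),('wR2',(547,246),35),('stud',(349,302),85),
 ('p1',(317,282),14),('p2',(374,271),14),('p3',(384,326),14),('p4',(329,338),14),
 ('b1',(475,225),9),('b2',(557,227),9),('cl',(469,360),22),('cr',(553,362),22),
 ('t1',(143,299),33),('t2',(249,295),33),('t3',(251,378),33),('t4',(145,383),33),
 ('s1',(138,202),65),('s2',(252,200),65),('s3',(253,288),65),('s4',(139,289),65),('glue',(450,175),115)]:
    print(n,onz(t,g(u),z))
```

```text
k1 top [ 426.9 -337.3   76.9]
k2 top [ 563.7 -327.8   78.9]
stud [455.1  -3.9  81.3]
k1 [ 427.2 -338.4   73. ]
k2 [ 565.3 -330.    73. ]
wL1 [ 415.3 -277.8   35. ]
wR1 [ 432.6 -404.4   35. ]
wL2 [ 546.6 -265.    35. ]
wR2 [ 574.1 -400.    35. ]
stud [455.1  -4.5  85. ]
p1 [498.3  66.8  14. ]
p2 [522.  -49.9  14. ]
p3 [409.4 -71.7  14. ]
p4 [383.8  40.6  14. ]
b1 [ 619.3 -256.9    9. ]
b2 [ 616.5 -425.3    9. ]
cl [ 342.  -245.2   22. ]
cr [ 339.8 -415.    22. ]
t1 [459.2 415.8  33. ]
t2 [469.4 202.   33. ]
t3 [301.9 194.9  33. ]
t4 [290.  407.7  33. ]
s1 [650.9 419.   65. ]
s2 [657.4 192.7  65. ]
s3 [481.8 187.8  65. ]
s4 [477.7 413.2  65. ]
glue [ 700.5 -198.3  115. ]
```

>>> {"name": "servo_tool", "arguments": {"plan": [[[-1, 0.26, 0.375, -0.03, 0, 0, 1], [-1, 0.26, 0.375, -0.03, 0, 0, 1], [-1, 0.26, 0.375, -0.03, 0, 0, 1], [-1, 0.26, 0.375, -0.03, 0, 0, 1], [-1, 0.26, 0.375, -0.03, 0, 0, 1]]]}}

```text
t: 0.52
ee_pos: [322.8, -487.5, 296.2]
orientation: [-2.836, -1.349, 0.0]
ft_force: [-0.0, 0.1, 0.6]
width: 88.1
grasp_force: 0.0
```

>>> {"name": "servo_tool", "arguments": {"plan": [[[-1, 0.26, 0.375, -0.03, 0, 0, 1], [-1, 0.26, 0.375, -0.03, 0, 0, 1], [-1, 0.26, 0.375, -0.03, 0, 0, 1], [-1, 0.26, 0.375, -0.03, 0, 0, 1], [-1, 0.26, 0.375, -0.03, 0, 0, 1]]]}}

```text
t: 0.93
ee_pos: [374.9, -412.4, 290.3]
orientation: [-2.477, -1.932, 0.0]
ft_force: [0.4, 0.6, -0.5]
width: 87.6
grasp_force: 0.0
```

>>> {"name": "servo_tool", "arguments": {"plan": [[[-1, 0.26, 0.375, -0.03, 0, 0, 1], [-1, 0.26, 0.375, -0.03, 0, 0, 1], [-1, 0.26, 0.375, -0.03, 0, 0, 1], [-1, 0.26, 0.375, -0.03, 0, 0, 1], [-1, 0.26, 0.375, -0.03, 0, 0, 0.5]]]}}

```text
t: 1.35
ee_pos: [426.9, -337.4, 284.3]
orientation: [-2.052, -2.378, -0.0]
ft_force: [0.5, 0.5, 0.1]
width: 87.6
grasp_force: 0.0
```

>>> {"name": "servo_tool", "arguments": {"plan": [[[-1, 0, 0, 0, 0, 0, 0], [-1, 0, 0, 0, 0, 0, 0], [-1, 0, 0, 0, 0, 0, 0]]]}}

```text
t: 1.6
ee_pos: [426.4, -338.6, 284.6]
orientation: [-2.059, -2.373, 0.0]
ft_force: [0.4, -0.1, 0.5]
width: 88.1
grasp_force: 0.0
```

Run:
```python
from h import *
o,im=snap('wrist','w1'); cv2.imwrite('pics/w1v.png',cv2.resize(im[:,:,::-1],(800,600)))
import pickle; pickle.dump(o,open('w1.pkl','wb')); print(o['ee_pos'],o['orientation'],o['ft_force'],o['moment'])
c=cam('wrist',o); print(proj(c,[[427,-338,73],[565,-330,73]])/.64)
```

```text
[ 426.3936143  -338.64586942  284.57676567] [-2.05862956e+00 -2.37284993e+00  4.36920547e-04] [ 0.39757692 -0.13891484  0.52372417] [-0.06323536 -0.03155951 -0.01973159]
[[411.2307027  281.75260477]
 [647.13781185 301.23846095]]
```

View pics/w1v.png

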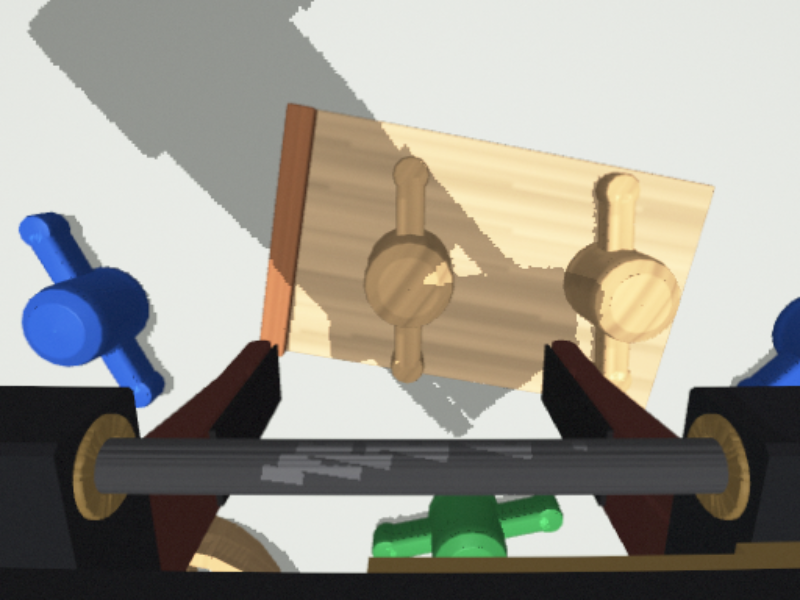

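The wrist picture shows the first knob's top centred at about (409,279), with its wings vertical in the picture from (411,173) to (408,366). The cleat is to its left and the second knob to its right.

Run:
```python
from h import *
import pickle
np.set_printoptions(precision=1,suppress=True)
o=pickle.load(open('w1.pkl','rb')); c=cam('wrist',o); t=cam('top')
print(onz(c,np.array([409,279])*.64,73), tri([ray(c,np.array([409,279])*.64),ray(t,np.array([519,318])*.64)]))
a=onz(c,np.array([411,173])*.64,33);b=onz(c,np.array([408,366])*.64,33);print(a,b,(a+b)/2,np.degrees(np.arctan2(*(a-b)[1::-1])))
R=cv2.Rodrigues(o['orientation'])[0];print(np.degrees(np.arctan2(R[1,1],R[0,1])))
```

```text
[ 425.5 -336.6   73. ] [ 427.  -342.7   45. ]
[ 418.3 -278.4   33. ] [ 434.4 -405.7   33. ] [ 426.4 -342.1   33. ] 97.20877052564612
8.111701100137484
```

>>> {"name": "servo_tool", "arguments": {"plan": [[[-1, 0, 0, -0.85, 0, 0, -0.2], [-1, 0, 0, -0.85, 0, 0, 0], [-1, 0, 0, -0.85, 0, 0, 0], [-1, 0, 0, -0.85, 0, 0, 0], [-1, 0, 0, -0.5, 0, 0, 0]]]}}

```text
t: 2.07
ee_pos: [425.0, -338.4, 125.7]
orientation: [-2.079, -2.351, 0.0]
ft_force: [0.0, 1.0, -0.4]
width: 87.6
grasp_force: 0.0
```

>>> {"name": "servo_tool", "arguments": {"plan": [[[-1, 0, 0, -0.25, 0, 0, 0], [-1, 0, 0, -0.2, 0, 0, 0], [-1, 0, 0, 0, 0, 0, 0], [1, 0, 0, 0, 0, 0, 0], [1, 0, 0, 0, 0, 0, 0]]]}}

```text
t: 2.48
ee_pos: [427.3, -339.1, 112.0]
orientation: [2.077, 2.354, 0.0]
ft_force: [0.9, -0.3, 0.5]
width: 77.6
grasp_force: 0.0
```

>>> {"name": "servo_tool", "arguments": {"plan": [[[1, 0, 0, 0, 0, 0, 0], [1, 0, 0, 0, 0, 0, 0], [1, 0, 0, 0, 0, 0, 0], [1, 0, 0, 0, 0, 0, 0]]]}}

```text
t: 2.82
ee_pos: [426.8, -338.5, 111.4]
orientation: [2.078, 2.355, -0.0]
ft_force: [-1.6, -0.3, 5.2]
width: 55.5
grasp_force: 30.0
```

>>> {"name": "servo_tool", "arguments": {"plan": [[[1, 0, 0, 0.4, 0, 0, 0], [1, 0, 0, 0.8, 0, 0, 0], [1, 0, 0, 0.8, 0, 0, 0], [1, 0, 0, 0.7, 0, 0, 0], [1, 0.1, 0.39, 0, 0, 0, 1]]]}}

```text
t: 3.23
ee_pos: [432.8, -325.9, 224.1]
orientation: [1.97, 2.435, -0.0]
ft_force: [2.1, -0.8, -1.1]
width: 55.7
grasp_force: 30.0
```

>>> {"name": "servo_tool", "arguments": {"plan": [[[1, 0.1, 0.39, 0, 0, 0, 1], [1, 0.1, 0.39, 0, 0, 0, 1], [1, 0.1, 0.39, 0, 0, 0, 1], [1, 0.1, 0.39, 0, 0, 0, 1], [1, 0.1, 0.39, 0, 0, 0, 1]]]}}

```text
t: 3.65
ee_pos: [450.6, -243.8, 218.6]
orientation: [-1.392, -2.816, -0.0]
ft_force: [0.5, 0.4, -0.3]
width: 56.1
grasp_force: 30.0
```

>>> {"name": "servo_tool", "arguments": {"plan": [[[1, 0.1, 0.39, 0, 0, 0, 1], [1, 0.1, 0.39, 0, 0, 0, 1], [1, 0.1, 0.39, 0, 0, 0, 1], [1, 0.1, 0.39, 0, 0, 0, 1], [1, 0.1, 0.39, 0, 0, 0, 1]]]}}

```text
t: 4.07
ee_pos: [470.6, -165.8, 218.6]
orientation: [-0.749, -3.051, -0.0]
ft_force: [0.0, -0.8, -0.6]
width: 55.5
grasp_force: 30.0
```

>>> {"name": "servo_tool", "arguments": {"plan": [[[1, 0.1, 0.39, 0, 0, 0, 1], [1, 0.1, 0.39, 0, 0, 0, 1], [1, 0.1, 0.39, 0, 0, 0, 1], [1, 0.1, 0.39, 0, 0, 0, 1], [1, 0.1, 0.39, 0, 0, 0, 1]]]}}

```text
t: 4.48
ee_pos: [490.5, -87.8, 218.6]
orientation: [-0.071, -3.141, -0.0]
ft_force: [0.8, 0.2, -1.2]
width: 56.0
grasp_force: 30.0
```

>>> {"name": "servo_tool", "arguments": {"plan": [[[1, 0.1, 0.39, 0, 0, 0, 1], [1, 0.1, 0.39, 0, 0, 0, 1], [1, 0.1, 0.39, 0, 0, 0, 1], [1, 0.1, 0.39, 0, 0, 0, 1], [1, 0.1, 0.39, 0, 0, 0, 1]]]}}

```text
t: 4.9
ee_pos: [510.5, -9.9, 218.6]
orientation: [0.61, -3.081, -0.0]
ft_force: [-0.9, -0.1, -0.8]
width: 55.9
grasp_force: 30.0
```

>>> {"name": "servo_tool", "arguments": {"plan": [[[1, 0.1, 0.39, 0, 0, 0, 1], [1, 0.1, 0.39, 0, 0, 0, 1], [1, 0.1, 0.39, 0, 0, 0, 1], [1, 0.1, 0.39, 0, 0, 0, 1], [1, 0.1, 0.39, 0, 0, 0, 1]]]}}

```text
t: 5.32
ee_pos: [530.5, 68.1, 218.6]
orientation: [1.263, -2.876, -0.0]
ft_force: [0.1, 0.3, -1.2]
width: 56.0
grasp_force: 30.0
```

>>> {"name": "servo_tool", "arguments": {"plan": [[[1, 0, 0, 0, 0, 0, 0], [1, 0, 0, 0, 0, 0, 0], [1, 0, 0, 0, 0, 0, 0]]]}}

```text
t: 5.57
ee_pos: [530.2, 66.9, 218.5]
orientation: [1.254, -2.88, -0.0]
ft_force: [0.6, 0.1, -1.2]
width: 56.1
grasp_force: 30.0
```

Run:
```python
from h import *
o,im=snap('wrist','w2'); cv2.imwrite('pics/w2v.png',cv2.resize(im[:,:,::-1],(800,600)))
import pickle; pickle.dump(o,open('w2.pkl','wb')); print(o['ee_pos'],o['orientation'],o['qpos'],o['width'],o['grasp_force'],o['t'])
c=cam('wrist',o); print(proj(c,[[454,-4,85],list(o['ee_pos']-[0,0,38])])/.64)
```

```text
[530.19168335  66.94485193 218.48773033] [ 1.25399045e+00 -2.87964615e+00 -9.97645059e-05] [ 1.03403244e-01  4.09769543e-01  1.88984788e+00 -2.25291021e-04
  8.42715179e-01 -2.28864842e+00] 56.12798977393956 29.998774230480194 5.5667
[[431.44049128  65.04432011]
 [413.26216966 436.29423861]]
```

View pics/w2v.png

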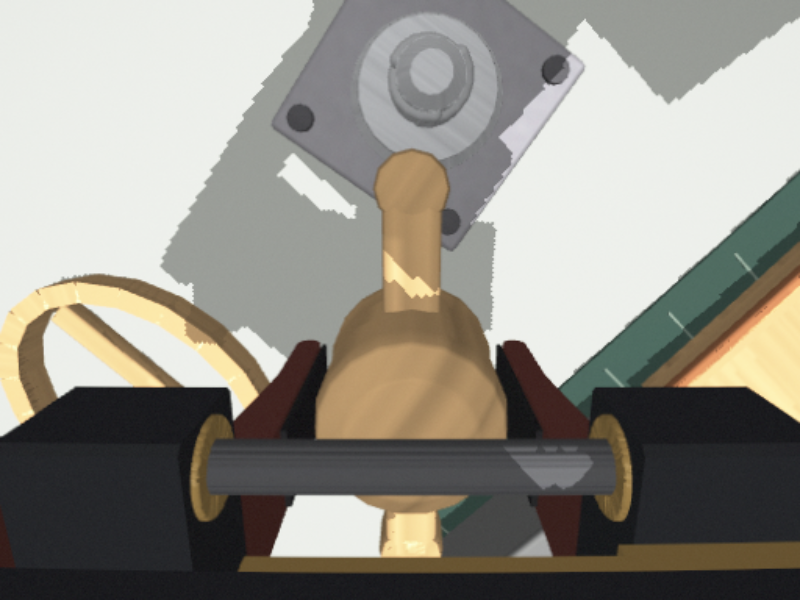

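The stud's tip is at (432,71), with the boss around it. The gripped knob's hub spans columns 316–507 with its lower rim at row 508, and its outer wing tip reaches row 150 near column 412.

Run:
```python
from h import *
import pickle
np.set_printoptions(precision=1,suppress=True)
o=pickle.load(open('w2.pkl','rb')); c=cam('wrist',o); R=cv2.Rodrigues(o['orientation'])[0]
P=onz(c,np.array([432,71])*.64,85); print('stud',P,'tri',tri([ray(c,np.array([432,71])*.64),ray(cam('scene'),np.array([463,304])*.64)]))
B=onz(c,np.array([428,86])*.64,34); print('shoulder',B)
th=np.linspace(0,2*np.pi,73)
for dx in (-2,0,2,4,6):
    out=[]
    for r in (27,29):
        q=np.c_[dx+r*np.cos(th),r*np.sin(th),np.full(73,38.4)]@R.T+o['ee_pos']; p=proj(c,q)/.64; out+=[p[:,1].max(),p[:,0].min(),p[:,0].max()]
    w=np.array([[dx+75,0,102.4-h] for h in (7,19,31)])@R.T+o['ee_pos']
    print(dx,np.array(out),proj(c,w)[:,1]/.64)
print(R[:,0])
```

```text
stud [455.3  -2.3  85. ] tri [454.9  -3.1  81.3]
shoulder [454.2  -3.2  34. ]
-2 [531.8 307.8 518.7 538.1 300.  526.6] [144.7 143.4 141.9]
0 [525.5 307.4 519.2 531.8 299.5 527. ] [138.3 136.6 134.6]
2 [519.2 307.  519.6 525.5 299.1 527.5] [131.9 129.7 127.1]
4 [512.8 306.6 520.  519.2 298.7 527.9] [125.5 122.8 119.6]
6 [506.3 306.2 520.5 512.8 298.2 528.4] [119.  115.8 112.1]
[-0.7 -0.7  0. ]
```

>>> {"name": "servo_tool", "arguments": {"plan": [[[1, -0.6, -0.58, 0, 0, 0, 0], [1, -0.6, -0.58, 0, 0, 0, 0], [1, -0.68, -0.58, 0, 0, 0, 0], [1, 0, 0, -0.35, 0, 0, 0], [1, 0, 0, -0.35, 0, 0, 0]]]}}

```text
t: 6.03
ee_pos: [454.1, -4.1, 191.1]
orientation: [-1.25, 2.881, -0.001]
ft_force: [0.8, -0.1, -1.3]
width: 55.6
grasp_force: 30.0
```

>>> {"name": "servo_tool", "arguments": {"plan": [[[1, 0, 0, -0.1, 0, 0, 0], [1, 0, 0, -0.1, 0, 0, 0], [1, 0, 0, -0.1, 0, 0, 0], [1, 0, 0, 0, 0, 0, 0]]]}}

```text
t: 6.37
ee_pos: [455.4, -2.4, 178.3]
orientation: [1.256, -2.879, -0.001]
ft_force: [0.4, 0.1, -1.6]
width: 55.5
grasp_force: 30.0
```

>>> {"name": "servo_tool", "arguments": {"plan": [[[1, 0, 0, -0.1, 0, 0, 0], [1, 0, 0, -0.1, 0, 0, 0], [1, 0, 0, 0, 0, 0, 0]]]}}

```text
t: 6.62
ee_pos: [454.5, -2.7, 170.3]
orientation: [1.257, -2.876, -0.0]
ft_force: [-1.0, -5.6, -3.8]
width: 55.7
grasp_force: 30.0
```

>>> {"name": "servo_tool", "arguments": {"plan": [[[1, 0, 0, -0.1, 0, 0, 0], [1, 0, 0, 0, 0, 0, 0]]]}}

```text
t: 6.78
ee_pos: [454.4, -2.7, 166.2]
orientation: [1.257, -2.876, -0.0]
ft_force: [-3.0, -5.9, -5.0]
width: 55.6
grasp_force: 30.0
```

>>> {"name": "servo_tool", "arguments": {"plan": [[[1, 0, 0, -0.07, 0, 0, 0], [1, 0, 0, 0, 0, 0, 0]]]}}

```text
t: 6.95
ee_pos: [454.4, -2.8, 163.5]
orientation: [1.257, -2.876, -0.0]
ft_force: [-1.5, -6.0, -5.8]
width: 55.6
grasp_force: 30.0
```

>>> {"name": "servo_tool", "arguments": {"plan": [[[1, 0, -0.03, -0.05, 0, 0, 0], [1, 0, 0, 0, 0, 0, 0]]]}}

```text
t: 7.12
ee_pos: [454.7, -3.6, 161.6]
orientation: [1.256, -2.877, -0.001]
ft_force: [-3.0, -2.6, -3.4]
width: 55.9
grasp_force: 30.0
```

>>> {"name": "servo_tool", "arguments": {"plan": [[[1, 0, 0, -0.05, 0, 0, 0], [1, 0, 0, 0, 0, 0, 0]]]}}

```text
t: 7.28
ee_pos: [454.6, -3.5, 159.5]
orientation: [1.256, -2.877, -0.001]
ft_force: [-4.3, -2.0, -4.4]
width: 56.0
grasp_force: 30.0
```

>>> {"name": "servo_tool", "arguments": {"plan": [[[1, 0, 0, -0.05, 0, 0, 0], [1, 0, 0, 0, 0, 0, 0]]]}}

```text
t: 7.45
ee_pos: [454.6, -3.5, 157.5]
orientation: [1.256, -2.877, -0.001]
ft_force: [-4.6, -2.2, -3.0]
width: 55.6
grasp_force: 30.0
```

>>> {"name": "servo_tool", "arguments": {"plan": [[[1, -0.03, -0.01, -0.05, 0, 0, 0], [1, 0, 0, 0, 0, 0, 0]]]}}

```text
t: 7.62
ee_pos: [454.3, -3.9, 156.3]
orientation: [-1.257, 2.879, -0.0]
ft_force: [-4.3, -4.2, 4.8]
width: 55.7
grasp_force: 30.0
```

>>> {"name": "servo_tool", "arguments": {"plan": [[[1, 0, 0, -0.05, 0, 0, 0], [1, 0, 0, 0, 0, 0, 0]]]}}

```text
t: 7.78
ee_pos: [454.7, -3.7, 155.2]
orientation: [-1.256, 2.879, -0.0]
ft_force: [-7.2, 0.2, 19.4]
width: 55.6
grasp_force: 30.0
```

>>> {"name": "servo_tool", "arguments": {"plan": [[[1, 0, 0, -0.05, 0, 0, 0], [1, 0, 0, 0, 0, 0, 0]]]}}

```text
t: 7.95
ee_pos: [455.1, -3.4, 154.0]
orientation: [-1.254, 2.878, 0.0]
ft_force: [-8.8, 3.2, 28.8]
width: 55.6
grasp_force: 30.0
```

>>> {"name": "servo_tool", "arguments": {"plan": [[[-0.2, 0, 0, 0.06, 0, 0, 0], [-0.2, 0, 0, 0, 0, 0, 0], [-0.2, 0, 0, 0, 0, 0, 0], [1, 0, 0, 0, 0, 0, 0], [1, 0, 0, 0, 0, 0, 0]]]}}

```text
t: 8.37
ee_pos: [455.2, -3.5, 155.1]
orientation: [-1.255, 2.877, -0.001]
ft_force: [-4.5, 3.2, 11.1]
width: 55.9
grasp_force: 30.0
```

>>> {"name": "servo_tool", "arguments": {"plan": [[[1, 0, 0, 0, 0, 0, 0], [1, 0, 0, 0, 0, 0, 0], [1, 0, 0, 0, 0, 0, 0]]]}}

```text
t: 8.62
ee_pos: [455.2, -3.5, 155.1]
orientation: [-1.255, 2.877, -0.001]
ft_force: [-3.8, 3.1, 11.9]
width: 55.7
grasp_force: 30.0
```

>>> {"name": "servo_tool", "arguments": {"plan": [[[-0.7, 0, 0, 0, 0, 0, 0], [-0.7, 0, 0, 0, 0, 0, 0], [-0.7, 0, 0, 0, 0, 0, 0], [-0.7, 0, 0, 0, 0, 0, 0]]]}}

```text
t: 8.95
ee_pos: [454.6, -4.0, 154.2]
orientation: [-1.256, 2.879, -0.001]
ft_force: [0.3, 0.1, 0.3]
width: 74.0
grasp_force: 0.0
```

Run:
```python
from h import *
o,im=snap('scene','s1'); cv2.imwrite('pics/s1v.png',cv2.resize(im[130:270,210:400,::-1],(760,560),interpolation=cv2.INTER_CUBIC))
print(o['ee_pos'],o['ft_force'],o['width'])
```

```text
[454.63399546  -3.96525622 154.23330402] [0.34917902 0.10863101 0.26315586] 73.99834895802042
```

View pics/s1v.png

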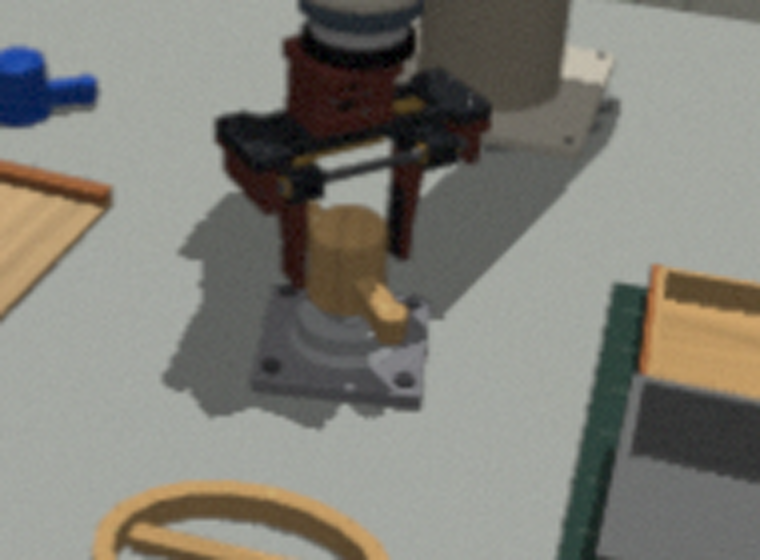

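The knob stands upright on the stud between the open fingers, hub top at about (345,220) in the crop with the gauge beneath it. Next I grip it and turn clockwise.

>>> {"name": "servo_tool", "arguments": {"plan": [[[1, 0, 0, 0, 0, 0, 0], [1, 0, 0, 0, 0, 0, 0], [1, 0, 0, 0, 0, 0, 0], [1, 0, 0, 0, 0, 0, 0]]]}}

```text
t: 9.33
ee_pos: [454.7, -4.0, 154.4]
orientation: [-1.256, 2.878, -0.001]
ft_force: [1.3, -0.3, 1.6]
width: 56.1
grasp_force: 29.7
```

>>> {"name": "servo_tool", "arguments": {"plan": [[[1, 0, 0, -0.0125, 0, 0, -1], [1, 0, 0, -0.0125, 0, 0, -1], [1, 0, 0, -0.0125, 0, 0, -1], [1, 0, 0, -0.0125, 0, 0, -1], [1, 0, 0, -0.0125, 0, 0, -1]]]}}

```text
t: 9.75
ee_pos: [454.0, -4.0, 151.8]
orientation: [0.597, -3.084, -0.0]
ft_force: [-0.9, 0.4, 1.5]
width: 56.3
grasp_force: 29.7
```

>>> {"name": "servo_tool", "arguments": {"plan": [[[1, 0, 0, -0.0125, 0, 0, -1], [1, 0, 0, -0.0125, 0, 0, -1], [1, 0, 0, -0.0125, 0, 0, -1], [1, 0, 0, -0.0125, 0, 0, -1], [1, 0, 0, -0.0125, 0, 0, -1]]]}}

```text
t: 10.17
ee_pos: [453.4, -3.6, 149.2]
orientation: [-0.085, -3.139, -0.001]
ft_force: [-3.0, 3.2, 6.0]
width: 56.4
grasp_force: 29.8
```

>>> {"name": "servo_tool", "arguments": {"plan": [[[1, 0, 0, -0.0125, 0, 0, -1], [1, 0, 0, -0.0125, 0, 0, -1], [1, 0, 0, -0.0125, 0, 0, -1], [1, 0, 0, -0.0125, 0, 0, -1], [1, 0, 0, -0.0125, 0, 0, -1]]]}}

```text
t: 10.58
ee_pos: [453.2, -3.2, 146.8]
orientation: [-0.762, -3.045, -0.001]
ft_force: [-3.5, 7.2, 7.6]
width: 56.2
grasp_force: 29.8
```

```bash
python3 -c "
from h import *
o=readout.get_obs();print(o['ee_pos'],o['ft_force'],o['moment'],o['qpos'][5],o['width'],o['joint_torque'][5])"
```

```text
[453.1627044   -3.16140073 146.82452815] [-3.45428267  7.24869602  7.64700388] [1.54468614 0.53023639 0.19353298] -1.1156750498553323 56.200370733199506 -1.2001282721757889
```

>>> {"name": "servo_tool", "arguments": {"plan": [[[1, -0.01, 0.02, -0.0125, 0, 0, -1], [1, 0, 0.01, -0.0125, 0, 0, -1], [1, 0, 0, -0.0125, 0, 0, -1]]]}}

```text
t: 10.83
ee_pos: [453.2, -2.4, 145.3]
orientation: [-1.153, -2.921, 0.0]
ft_force: [-1.6, 3.8, 5.6]
width: 56.5
grasp_force: 29.8
```

>>> {"name": "servo_tool", "arguments": {"plan": [[[1, 0, 0, -0.0125, 0, 0, -1], [1, 0, 0, -0.0125, 0, 0, -1], [1, 0, 0, -0.0125, 0, 0, -1]]]}}

```text
t: 11.08
ee_pos: [453.4, -2.1, 143.9]
orientation: [-1.525, -2.745, -0.001]
ft_force: [-2.4, 8.0, 11.1]
width: 56.3
grasp_force: 29.8
```

```bash
python3 -c "
from h import *
o=readout.get_obs();print(o['ee_pos'],o['ft_force'],o['moment'],o['qpos'][5],o['width'],o['joint_torque'][5])"
```

```text
[453.39214846  -2.06750233 143.92760871] [-2.39374787  8.01678802 11.147833  ] [1.35254778 0.31253011 0.10808593] -0.5894533485691221 56.250062449617054 -1.217569224536419
```

>>> {"name": "servo_tool", "arguments": {"plan": [[[1, 0, 0.01, -0.0125, 0, 0, -1], [1, 0, 0.01, -0.0125, 0, 0, -1], [1, 0, 0, -0.0125, 0, 0, -1]]]}}

```text
t: 11.33
ee_pos: [453.8, -1.4, 143.3]
orientation: [-1.87, -2.524, -0.001]
ft_force: [-4.2, 8.4, 16.5]
width: 56.4
grasp_force: 29.9
```

```bash
python3 -c "
from h import *
o=readout.get_obs();print(o['ee_pos'],o['ft_force'],o['moment'],o['qpos'][5],o['width'],o['joint_torque'][5])"
```

```text
[453.83931191  -1.36067566 143.30663733] [-4.22644009  8.4197414  16.47501352] [1.37399405 0.80078827 0.21677638] -0.32599592189332666 56.4345420453224 -1.1063088476657867
```

>>> {"name": "servo_tool", "arguments": {"plan": [[[1, 0, 0, -0.0125, 0, 0, -1], [1, 0, 0, -0.0125, 0, 0, -1], [1, 0, 0, -0.0125, 0, 0, -1]]]}}

```text
t: 11.58
ee_pos: [454.0, -1.4, 142.9]
orientation: [-2.183, -2.259, -0.001]
ft_force: [-9.3, 8.8, 44.8]
width: 55.8
grasp_force: 30.0
```

```bash
python3 -c "
from h import *
o=readout.get_obs();print(o['ee_pos'],o['ft_force'],o['moment'],o['qpos'][5],o['width'],o['joint_torque'][5])"
```

```text
[454.01992372  -1.4155274  142.85211328] [-9.28372315  8.8446503  44.79027055] [1.1325767  1.69304363 0.59187367] -0.06479542797108431 55.764502670122894 -0.8120940998196602
```

>>> {"name": "servo_tool", "arguments": {"plan": [[[-0.7, 0, 0, 0.02, 0, 0, 0], [-0.7, 0, 0, 0, 0, 0, 0], [-0.7, 0, 0, 0, 0, 0, 0], [-0.7, 0, 0, 0, 0, 0, 0]]]}}

```text
t: 11.92
ee_pos: [453.7, -2.0, 141.4]
orientation: [-2.179, -2.263, 0.0]
ft_force: [-0.3, -0.1, 1.1]
width: 74.1
grasp_force: 0.0
```

Run:
```python
from h import *
o,im=snap('scene','s2'); a=cv2.resize(im[170:250,250:350,::-1],(750,600),interpolation=cv2.INTER_CUBIC)
s=cam('scene')
cv2.imwrite('pics/s2v.png',a)
print(o['ee_pos'],o['ft_force'],o['width'])
f=lambda p:(p-[250,170])*7.5
# expected knob silhouette points for gaps 0,9: top-of-hub centre and foot centre
for g in (0,9): print(g,f(proj(s,[[454.5,-3,34+g+64],[454.5,-3,34+g],[454.5,-3,34]])))
# near-side rim
d=-(s[2].T@s[3])-np.array([454.5,-3,0]); d[2]=0; d/=np.linalg.norm(d)
P=np.array([454.5,-3,0])
for g in (0,9): print('near top rim',f(proj(s,[P+29*d+[0,0,98+g],P+29*d+[0,0,34+g],P-29*d+[0,0,98+g],P+34*d+[0,0,34]])))
```

```text
[453.71347871  -1.99132089 141.37843667] [-0.3194468  -0.05453344  1.14184669] 74.0531968711254
0 [[351.40753381 146.29217107]
 [343.12309793 286.45100979]
 [343.12309793 286.45100979]]
9 [[352.60468363 125.78300721]
 [344.26405749 267.32739848]
 [343.12309793 286.45100979]]
near top rim [[348.87482016 189.46604448]
 [340.42341664 331.47793943]
 [353.80306948 105.18622914]
 [339.9428902  339.45999545]]
near top rim [[350.0975585  168.658981  ]
 [341.58632196 312.12039326]
 [354.97532239  84.97364101]
 [339.9428902  339.45999545]]
```

View pics/s2v.png

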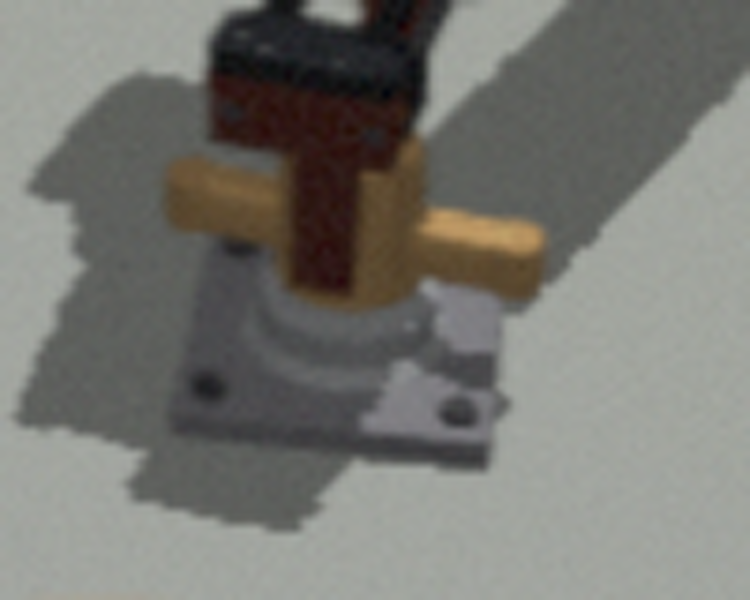

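The foot's near rim is at about row 308. The forecast is row 312 for a 9 mm gap and row 331 for home, so the gap is about 9 mm. I'll confirm the stop is firm with a relaxed regrip and a turn.

>>> {"name": "servo_tool", "arguments": {"plan": [[[1, 0, 0, 0, 0, 0, 0], [1, 0, 0, 0, 0, 0, 0], [1, 0, 0, 0, 0, 0, 0], [1, 0, 0, 0, 0, 0, 0]]]}}

```text
t: 12.3
ee_pos: [454.1, -1.9, 141.5]
orientation: [2.179, 2.262, 0.001]
ft_force: [0.9, 1.7, -2.5]
width: 56.1
grasp_force: 30.0
```

```bash
python3 -c "
from h import *
o=readout.get_obs();print(o['ee_pos'],o['ft_force'],o['moment'],o['qpos'][5],o['width'],o['joint_torque'][5])"
```

```text
[454.12992647  -1.90399061 141.49904758] [ 0.90826034  1.65416781 -2.46572928] [ 0.09368978 -0.38050842  0.02069961] -0.06824352135846909 56.131851861675415 -0.01158575207227841
```

>>> {"name": "servo_tool", "arguments": {"plan": [[[1, 0, 0, -0.0125, 0, 0, -1], [1, 0, 0, -0.0125, 0, 0, -1], [1, 0, 0, -0.0125, 0, 0, -1], [1, 0, 0, 0, 0, 0, 0]]]}}

```text
t: 12.63
ee_pos: [454.6, -2.4, 141.1]
orientation: [2.458, 1.954, 0.001]
ft_force: [-2.6, -4.9, 14.9]
width: 56.1
grasp_force: 30.0
```

```bash
python3 -c "
from h import *
o=readout.get_obs();print(o['ee_pos'],o['ft_force'],o['moment'],o['qpos'][5],o['width'],o['joint_torque'][5])"
```

```text
[454.64757453  -2.36033276 141.12482956] [-2.63199765 -4.88849681 14.9027638 ] [-0.91627721  0.23980077 -0.21265477] 0.19796048395789936 56.095354287425344 0.8439162746071815
```

>>> {"name": "servo_tool", "arguments": {"plan": [[[1, 0, 0, 0, 0, 0, -1], [1, 0, 0, 0, 0, 0, -1], [1, 0, 0, 0, 0, 0, -1], [1, 0, 0, 0, 0, 0, 0]]]}}

```text
t: 12.97
ee_pos: [454.5, -2.6, 141.1]
orientation: [2.692, 1.616, 0.001]
ft_force: [-1.7, -6.8, 13.5]
width: 56.1
grasp_force: 30.0
```

Run:
```python
from h import *
o,im=snap('scene','s3'); a=cv2.resize(im[170:250,250:350,::-1],(750,600),interpolation=cv2.INTER_CUBIC)
cv2.imwrite('pics/s3v.png',a)
print(o['ee_pos'],o['ft_force'],o['moment'],o['qpos'][5],o['width'],o['joint_torque'][5])
```

```text
[454.51758271  -2.60357294 141.07428364] [-1.69470724 -6.79976265 13.52672808] [-1.40469945  0.47162349 -0.38071806] 0.4598352260172585 56.10356425328696 0.4615968558937311
```

View pics/s3v.png

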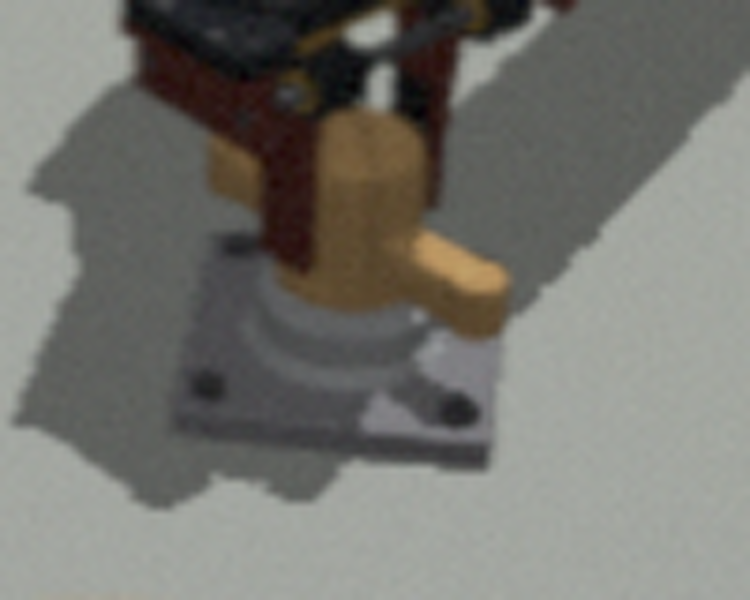

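The wings have turned with the grip, with the tip now at (505,300). So the knob was not yet stopped, and the height reading is ambiguous. I'll keep turning.

>>> {"name": "servo_tool", "arguments": {"plan": [[[-0.7, 0, 0, -0.04, 0, 0, 0], [-0.7, 0, 0, 0, 0, 0, 0], [-0.7, 0, 0, 0, 0, 0, 0], [1, 0, 0, 0, 0, 0, 0], [1, 0, 0, 0, 0, 0, 0]]]}}

```text
t: 13.43
ee_pos: [453.7, -1.9, 138.3]
orientation: [-2.69, -1.622, 0.001]
ft_force: [0.2, -0.4, -0.3]
width: 64.6
grasp_force: 0.0
```

>>> {"name": "servo_tool", "arguments": {"plan": [[[1, 0, 0, 0, 0, 0, 0], [1, 0, 0, 0, 0, 0, 0], [1, 0, 0, -0.0125, 0, 0, -1], [1, 0, 0, -0.0125, 0, 0, -1], [1, 0, 0, -0.0125, 0, 0, -1]]]}}

```text
t: 13.85
ee_pos: [455.0, -2.0, 138.0]
orientation: [2.878, 1.255, 0.003]
ft_force: [-0.9, 2.2, 15.6]
width: 57.3
grasp_force: 30.0
```

```bash
python3 -c "
from h import *
o=readout.get_obs();print(o['ee_pos'],o['ft_force'],o['moment'],o['qpos'][5],o['width'],o['joint_torque'][5])
s=cam('scene')
P=np.array([454.5,-3,0])
from scipy.optimize import least_squares
for R_,L in (((535,258),(178,195)),((488,298),(222,172))):
  # tip centres ~ 66mm out, 19 above foot
  f=lambda v:((proj(s,[P+[v[2]*np.cos(v[0]),v[2]*np.sin(v[0]),53+v[1]],P+[-v[2]*np.cos(v[0]),-v[2]*np.sin(v[0]),53+v[1]]])-[250,170])*7.5-np.array([R_,L])).ravel()
  r=min((least_squares(f,[y,5,68]) for y in np.arange(-3,3,.5)),key=lambda r:r.cost); print(np.degrees(r.x[0]),r.x[1:],r.fun)
"
```

```text
[455.04171519  -1.9733999  137.95297845] [-0.91620883  2.17479875 15.55654351] [0.18200417 0.12436679 1.1418392 ] 0.7194275437696982 57.268448399264976 -0.22951374761760235
93.90312211252126 [ 9.36263329 69.32101766] [-6.53590895  0.26428757 -6.76133369 -1.07709513]
70.21380825800435 [ 6.14771322 63.27995451] [-3.93826003  0.06082723 -4.21781207 -0.56752682]
```

>>> {"name": "servo_tool", "arguments": {"plan": [[[1, 0, 0, -0.0125, 0, 0, -1], [1, 0, 0, -0.0125, 0, 0, -1], [1, 0, 0, -0.0125, 0, 0, -1], [1, 0, 0, 0, 0, 0, 0]]]}}

```text
t: 14.18
ee_pos: [455.8, -1.7, 136.8]
orientation: [3.019, 0.864, 0.007]
ft_force: [0.2, 2.2, 15.1]
width: 55.9
grasp_force: 30.0
```

Run:
```python
from h import *
o,im=snap('scene','s4'); 
f=lambda i:cv2.resize(i[170:250,260:330,::-1],(525,600),interpolation=cv2.INTER_CUBIC)
b=f(im); cv2.imwrite('pics/s4v.png',b)
print(o['ee_pos'],o['ft_force'],o['moment'],o['orientation'],o['qpos'][5],o['width'],o['joint_torque'][5])
```

```text
[455.79692758  -1.7114912  136.80232121] [ 0.22088864  2.16174694 15.05519192] [ 0.36683155 -0.05432622 -0.07202645] [3.01920852 0.86386038 0.0068734 ] 0.9832414417644706 55.86750281684403 1.055617332458496
```

View pics/s4v.png

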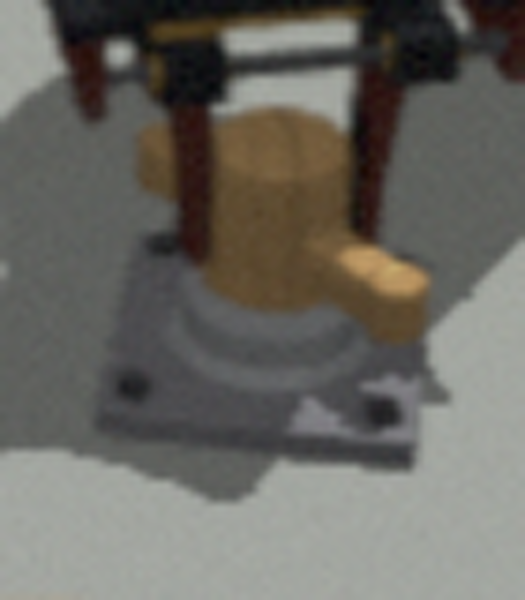

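The wings kept their s3 direction, with tips at about (420,300) and (150,160), while the grip turned another 30°. So the knob is firmly stopped. I'll settle the gap by touching the hub's top with closed fingertips: TCP about 178 means home, about 187 means short.

>>> {"name": "servo_tool", "arguments": {"plan": [[[-0.9, 0, 0, 0, 0, 0, 0], [-0.9, 0, 0, 0, 0, 0, 0], [-0.9, 0, 0, 0, 0, 0, 0], [-0.9, 0, 0, 0.6, 0, 0, 0], [-0.9, 0, 0, 0.9, 0, 0, 0]]]}}

```text
t: 14.65
ee_pos: [451.6, -1.9, 193.4]
orientation: [-3.016, -0.869, 0.012]
ft_force: [0.3, -0.3, 0.4]
width: 82.7
grasp_force: 0.0
```

>>> {"name": "servo_tool", "arguments": {"plan": [[[1, 0, 0, 0, 0, 0, 0], [1, 0, 0, 0, 0, 0, 0], [1, 0, 0, 0, 0, 0, 0], [1, 0, 0, 0, 0, 0, 0], [1, 0, 0, 0, 0, 0, 0]]]}}

```text
t: 15.07
ee_pos: [453.0, -1.9, 194.3]
orientation: [-3.018, -0.87, 0.004]
ft_force: [-0.1, -0.3, 0.5]
width: 53.6
grasp_force: 0.0
```

>>> {"name": "servo_tool", "arguments": {"plan": [[[1, 0, 0, 0, 0, 0, 0], [1, 0, 0, 0, 0, 0, 0], [1, 0, 0, 0, 0, 0, 0], [1, 0, 0, 0, 0, 0, 0]]]}}

```text
t: 15.4
ee_pos: [453.7, -1.9, 195.2]
orientation: [-3.019, -0.87, 0.001]
ft_force: [-0.2, -0.1, -0.2]
width: 26.7
grasp_force: 0.0
```

>>> {"name": "servo_tool", "arguments": {"plan": [[[1, 0, 0, -0.05, 0, 0, 0], [1, 0, 0, 0, 0, 0, 0]]]}}

```text
t: 15.57
ee_pos: [453.7, -2.0, 193.2]
orientation: [-3.019, -0.87, 0.001]
ft_force: [-0.5, -0.1, 1.5]
width: 13.7
grasp_force: 0.0
```

>>> {"name": "servo_tool", "arguments": {"plan": [[[1, 0, 0, -0.075, 0, 0, 0], [1, 0, 0, 0, 0, 0, 0]]]}}

```text
t: 15.73
ee_pos: [453.6, -1.9, 190.1]
orientation: [-3.019, -0.87, 0.001]
ft_force: [0.6, -0.8, -0.5]
width: 1.4
grasp_force: 0.0
```

>>> {"name": "servo_tool", "arguments": {"plan": [[[1, 0, 0, -0.05, 0, 0, 0], [1, 0, 0, 0, 0, 0, 0]]]}}

```text
t: 15.9
ee_pos: [453.7, -1.9, 188.2]
orientation: [-3.019, -0.87, 0.001]
ft_force: [-0.1, -0.1, 0.1]
width: 0.5
grasp_force: 0.0
```

>>> {"name": "servo_tool", "arguments": {"plan": [[[1, 0, 0, -0.04, 0, 0, 0], [1, 0, 0, 0, 0, 0, 0]]]}}

```text
t: 16.07
ee_pos: [454.0, -1.9, 187.3]
orientation: [3.019, 0.87, 0.0]
ft_force: [-1.7, 0.4, 6.4]
width: 0.4
grasp_force: 3.0
```

>>> {"name": "servo_tool", "arguments": {"plan": [[[1, 0, 0, -0.04, 0, 0, 0], [1, 0, 0, 0, 0, 0, 0]]]}}

```text
t: 16.23
ee_pos: [454.1, -1.9, 187.0]
orientation: [3.019, 0.87, 0.001]
ft_force: [-8.6, 0.1, 27.1]
width: 0.7
grasp_force: 13.6
```

The touch came at TCP z 187.3, so the hub top is at 107.3 and the gap is 9.3 mm. The knob stopped short and goes to the scrap bin. Now I unscrew it.

>>> {"name": "servo_tool", "arguments": {"plan": [[[-0.9, 0, -0.01, 0.3, 0, 0, 0], [-0.9, 0.01, -0.01, 0, 0, 0, 1], [-0.9, 0, 0, 0, 0, 0, 1], [-0.9, 0, 0, 0, 0, 0, 1], [-0.9, 0, 0, 0, 0, 0, 1]]]}}

```text
t: 16.65
ee_pos: [454.3, -2.8, 197.4]
orientation: [2.819, 1.387, 0.0]
ft_force: [1.0, 0.1, 0.7]
width: 30.2
grasp_force: 0.0
```

>>> {"name": "servo_tool", "arguments": {"plan": [[[-0.9, 0, 0, 0, 0, 0, 1], [-0.9, 0, 0, 0, 0, 0, 1], [-0.9, 0, 0, 0, 0, 0, 0.6], [-0.9, 0, 0, 0, 0, 0, 0], [-0.9, 0, 0, 0, 0, 0, 0]]]}}

```text
t: 17.07
ee_pos: [454.2, -2.7, 197.2]
orientation: [-2.649, -1.689, 0.0]
ft_force: [0.2, 1.0, -1.0]
width: 63.8
grasp_force: 0.0
```

Run:
```python
from h import *
o,im=snap('wrist','w5'); cv2.imwrite('pics/w5v.png',cv2.resize(im[:,:,::-1],(800,600)))
print(o['ee_pos'],o['orientation'],o['width'],o['qpos'][5])
c=cam('wrist',o); print(proj(c,[[454.5,-3,107.3]])/.64)
```

```text
[454.22254101  -2.73567599 197.24180966] [-2.64873556e+00 -1.68928608e+00  1.43525510e-06] 63.79693262805897 0.40308792617282035
[[409.74310852 362.07992536]]
```

View pics/w5v.png

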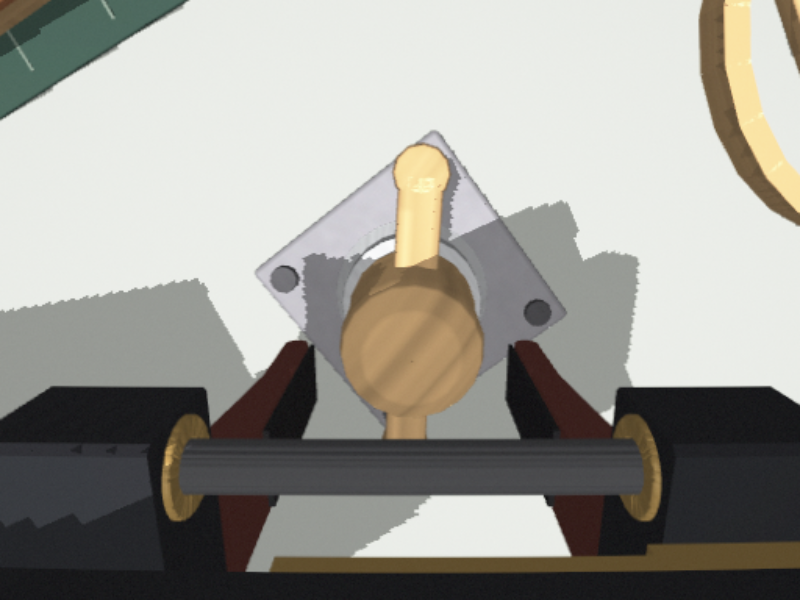

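The wrist view shows the hub's top at about (411,351), the wings close to vertical with the tip at (422,165), and the fingers open on both sides. Next: descend, grip, turn anticlockwise.

>>> {"name": "servo_tool", "arguments": {"plan": [[[-0.9, 0.025, 0.025, -0.4, 0, 0, -0.4], [-0.9, 0, 0, -0.6, 0, 0, 0], [-0.9, 0, 0, -0.3, 0, 0, 0], [-0.9, 0, 0, 0, 0, 0, 0], [1, 0, 0, 0, 0, 0, 0]]]}}

```text
t: 17.53
ee_pos: [454.9, -1.7, 144.9]
orientation: [-2.676, -1.643, 0.002]
ft_force: [0.1, 0.2, -0.0]
width: 79.6
grasp_force: 0.0
```

>>> {"name": "servo_tool", "arguments": {"plan": [[[1, 0, 0, 0, 0, 0, 0], [1, 0, 0, 0, 0, 0, 0], [1, 0, 0, 0, 0, 0, 0], [1, 0, 0, 0, 0, 0, 0]]]}}

```text
t: 17.87
ee_pos: [455.2, -1.5, 146.0]
orientation: [-2.677, -1.644, -0.001]
ft_force: [-2.1, 1.3, 2.9]
width: 55.8
grasp_force: 30.0
```

>>> {"name": "servo_tool", "arguments": {"plan": [[[1, 0, 0, 0, 0, 0, 1], [1, 0, 0, 0.0125, 0, 0, 1], [1, 0, 0, 0.0125, 0, 0, 1], [1, 0, 0, 0.0125, 0, 0, 1], [1, 0, 0, 0.0125, 0, 0, 1]]]}}

```text
t: 18.28
ee_pos: [454.8, -1.5, 146.8]
orientation: [-2.252, -2.189, 0.0]
ft_force: [1.3, 3.4, -14.2]
width: 55.8
grasp_force: 30.0
```

>>> {"name": "servo_tool", "arguments": {"plan": [[[1, 0, 0, 0.0125, 0, 0, 1], [1, 0, 0, 0.0125, 0, 0, 1], [1, 0, 0, 0.0125, 0, 0, 1], [1, 0, 0, 0.0125, 0, 0, 1], [1, 0, 0, 0.0125, 0, 0, 1]]]}}

```text
t: 18.7
ee_pos: [454.5, -1.5, 149.1]
orientation: [-1.725, -2.624, 0.001]
ft_force: [1.4, 1.4, -16.1]
width: 56.0
grasp_force: 30.0
```

>>> {"name": "servo_tool", "arguments": {"plan": [[[1, 0, 0, 0.0125, 0, 0, 1], [1, 0, 0, 0.0125, 0, 0, 1], [1, 0, 0, 0.0125, 0, 0, 1], [1, 0, 0, 0.0125, 0, 0, 1], [1, 0, 0, 0.0125, 0, 0, 1]]]}}

```text
t: 19.12
ee_pos: [454.1, -1.7, 151.4]
orientation: [-1.115, -2.934, 0.001]
ft_force: [1.2, -0.8, -16.4]
width: 55.8
grasp_force: 30.0
```

>>> {"name": "servo_tool", "arguments": {"plan": [[[1, 0, 0, 0.0125, 0, 0, 1], [1, 0, 0, 0.0125, 0, 0, 1], [1, 0, 0, 0.0125, 0, 0, 1], [1, 0, 0, 0.0125, 0, 0, 1], [1, 0, 0, 0.0125, 0, 0, 1]]]}}

```text
t: 19.53
ee_pos: [453.8, -2.0, 153.9]
orientation: [-0.453, -3.106, 0.001]
ft_force: [-0.5, -2.9, -10.7]
width: 55.8
grasp_force: 30.0
```

>>> {"name": "servo_tool", "arguments": {"plan": [[[1, 0, 0, 0.05, 0, 0, 0], [1, 0, 0, 0.05, 0, 0, 0], [1, 0, 0, 0, 0, 0, 0]]]}}

```text
t: 19.78
ee_pos: [453.5, -1.8, 156.6]
orientation: [-0.462, -3.104, 0.001]
ft_force: [4.1, -1.2, -34.8]
width: 55.6
grasp_force: 30.0
```

>>> {"name": "servo_tool", "arguments": {"plan": [[[1, 0, 0, -0.07, 0, 0, 1], [1, 0, 0, 0.0125, 0, 0, 1], [1, 0, 0, 0.0125, 0, 0, 1], [1, 0, 0, 0.0125, 0, 0, 1]]]}}

```text
t: 20.12
ee_pos: [453.7, -1.6, 157.0]
orientation: [0.09, -3.137, -0.001]
ft_force: [-3.4, 0.3, -4.9]
width: 55.9
grasp_force: 30.0
```

>>> {"name": "servo_tool", "arguments": {"plan": [[[1, 0, 0, 0.0125, 0, 0, 1], [1, 0, 0, 0.04, 0, 0, 1], [1, 0, 0, 0.04, 0, 0, 0]]]}}

```text
t: 20.37
ee_pos: [454.5, -1.9, 161.2]
orientation: [0.363, -3.119, 0.0]
ft_force: [-2.4, -2.1, -4.0]
width: 56.0
grasp_force: 30.0
```

>>> {"name": "servo_tool", "arguments": {"plan": [[[1, 0, 0, 0.08, 0, 0, 0], [1, 0, 0, 0.08, 0, 0, 0], [1, 0, 0, 0, 0, 0, 0]]]}}

```text
t: 20.62
ee_pos: [454.8, -1.9, 168.2]
orientation: [0.357, -3.12, 0.0]
ft_force: [-4.0, -2.0, 2.6]
width: 55.7
grasp_force: 30.0
```

>>> {"name": "servo_tool", "arguments": {"plan": [[[1, 0, 0, 0.1, 0, 0, 0], [1, 0, 0, 0.2, 0, 0, 0], [1, 0, 0, 0.2, 0, 0, 0], [1, 0, 0, 0.4, 0, 0, 0], [1, 0, 0, 0.5, 0, 0, 0]]]}}

```text
t: 21.03
ee_pos: [455.5, -1.5, 224.5]
orientation: [-0.359, 3.121, 0.0]
ft_force: [0.4, -0.8, -2.9]
width: 55.8
grasp_force: 30.0
```

>>> {"name": "servo_tool", "arguments": {"plan": [[[1, 0, 0, 0.3, 0, 0, 0], [1, 0, 0, 0, 0, 0, 0], [1, 0, 0, 0, 0, 0, 0]]]}}

```text
t: 21.28
ee_pos: [456.1, -1.6, 236.8]
orientation: [-0.359, 3.117, -0.001]
ft_force: [0.6, -0.6, -1.4]
width: 55.9
grasp_force: 30.0
```

Run:
```python
from h import *
o=readout.get_obs(); print(o['ee_pos'],o['orientation'],o['qpos'],o['ft_force'])
R=cv2.Rodrigues(o['orientation'])[0];print('toolx yaw',np.degrees(np.arctan2(R[1,0],R[0,0])))
```

```text
[456.13628283  -1.64280142 236.79622816] [-3.59080438e-01  3.11728121e+00 -5.55312103e-04] [-2.97847770e-02  2.76509100e-01  2.04574268e+00  2.50189797e-04
  8.15630194e-01 -1.83012185e+00] [ 0.63776834 -0.57735396 -1.4074426 ]
toolx yaw -166.85800920263196
```

>>> {"name": "servo_tool", "arguments": {"plan": [[[1, 0.139, 0.381, 0, 0, 0, -1], [1, 0.139, 0.381, 0, 0, 0, -1], [1, 0.139, 0.381, 0, 0, 0, -1], [1, 0.139, 0.381, 0, 0, 0, -1], [1, 0.139, 0.381, 0, 0, 0, -1]]]}}

```text
t: 21.7
ee_pos: [482.9, 75.2, 234.7]
orientation: [-0.331, -3.123, 0.0]
ft_force: [-0.2, -0.3, -1.4]
width: 55.8
grasp_force: 30.0
```

>>> {"name": "servo_tool", "arguments": {"plan": [[[1, 0.139, 0.381, 0, 0, 0, -1], [1, 0.139, 0.381, 0, 0, 0, -1], [1, 0.139, 0.381, 0, 0, 0, -1], [1, 0.139, 0.381, 0, 0, 0, -1], [1, 0.139, 0.381, 0, 0, 0, -1]]]}}

```text
t: 22.12
ee_pos: [510.7, 151.5, 234.5]
orientation: [-0.999, -2.977, 0.001]
ft_force: [-0.1, 0.3, -0.2]
width: 56.0
grasp_force: 30.0
```

>>> {"name": "servo_tool", "arguments": {"plan": [[[1, 0.139, 0.381, 0, 0, 0, -1], [1, 0.139, 0.381, 0, 0, 0, -1], [1, 0.139, 0.381, 0, 0, 0, -1], [1, 0.139, 0.381, 0, 0, 0, -1], [1, 0.139, 0.381, 0, 0, 0, -1]]]}}

```text
t: 22.53
ee_pos: [538.4, 227.6, 234.4]
orientation: [-1.62, -2.691, 0.002]
ft_force: [-0.3, 0.5, -0.6]
width: 55.9
grasp_force: 30.0
```

>>> {"name": "servo_tool", "arguments": {"plan": [[[1, 0.139, 0.381, 0, 0, 0, -1], [1, 0.139, 0.381, 0, 0, 0, -1], [1, 0.139, 0.381, 0, 0, 0, -1], [1, 0.139, 0.381, 0, 0, 0, -1], [1, 0.139, 0.381, 0, 0, 0, -1]]]}}

```text
t: 22.95
ee_pos: [566.3, 303.7, 234.2]
orientation: [-2.164, -2.276, 0.002]
ft_force: [-0.4, -0.1, -2.0]
width: 55.7
grasp_force: 30.0
```

>>> {"name": "servo_tool", "arguments": {"plan": [[[1, 0, 0, 0, 0, 0, 0], [1, 0, 0, 0, 0, 0, 0], [1, 0, 0, 0, 0, 0, 0]]]}}

```text
t: 23.2
ee_pos: [565.7, 302.5, 234.5]
orientation: [-2.157, -2.284, 0.003]
ft_force: [0.1, -0.4, -2.1]
width: 55.8
grasp_force: 30.0
```

Run:
```python
from h import *
o,im=snap('top','t6'); cv2.imwrite('pics/t6v.png',cv2.resize(im[80:272,60:316,::-1],(800,600)))
print(o['ee_pos'],o['orientation'],o['ft_force'])
```

```text
[565.73919411 302.45151464 234.52315374] [-2.15661666 -2.28362501  0.0030645 ] [ 0.09130822 -0.37524706 -2.1339842 ]
```

View pics/t6v.png

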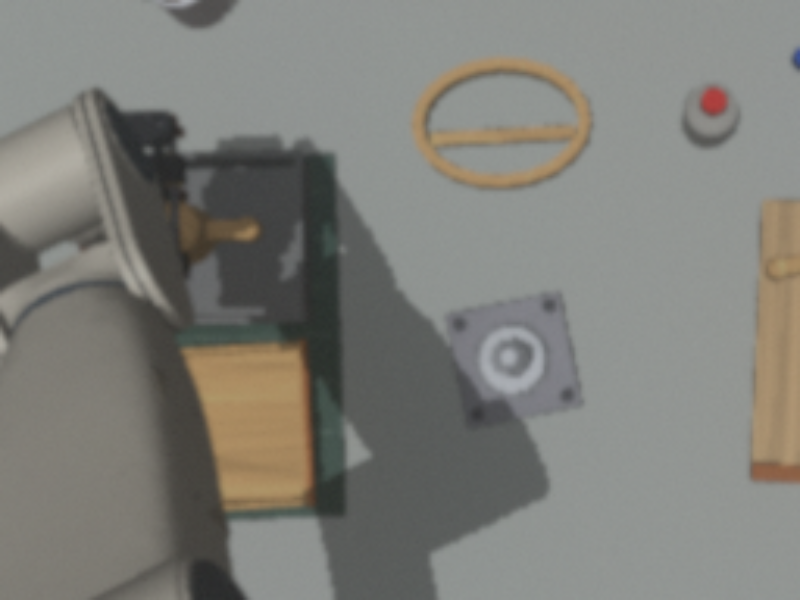

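The knob hangs over the middle of the bin, with its wing at (235,230) pointing along the bin's long side. Lowering it now.

>>> {"name": "servo_tool", "arguments": {"plan": [[[1, 0.03, 0, -0.6, 0, 0, 0], [1, 0, 0, -0.6, 0, 0, 0], [1, 0, 0, -0.6, 0, 0, 0], [1, 0, 0, -0.5, 0, 0, 0], [1, 0, 0, -0.4, 0, 0, 0]]]}}

```text
t: 23.67
ee_pos: [566.8, 301.8, 125.8]
orientation: [-2.159, -2.282, 0.003]
ft_force: [-0.1, 0.1, -0.4]
width: 55.9
grasp_force: 30.0
```

>>> {"name": "servo_tool", "arguments": {"plan": [[[1, 0, 0, -0.08, 0, 0, 0], [1, 0, 0, 0, 0, 0, 0]]]}}

```text
t: 23.83
ee_pos: [566.8, 302.0, 123.2]
orientation: [-2.159, -2.281, 0.004]
ft_force: [0.1, -0.1, -1.4]
width: 56.1
grasp_force: 30.0
```

>>> {"name": "servo_tool", "arguments": {"plan": [[[1, 0, 0, -0.05, 0, 0, 0], [1, 0, 0, 0, 0, 0, 0]]]}}

```text
t: 24.0
ee_pos: [568.2, 303.1, 123.4]
orientation: [2.159, 2.281, 0.003]
ft_force: [0.3, 0.2, -2.0]
width: 55.8
grasp_force: 30.0
```

>>> {"name": "servo_tool", "arguments": {"plan": [[[1, 0, 0, -0.05, 0, 0, 0], [1, 0, 0, 0, 0, 0, 0]]]}}

```text
t: 24.17
ee_pos: [568.0, 303.2, 121.1]
orientation: [2.159, 2.282, 0.002]
ft_force: [0.5, -0.3, -1.2]
width: 55.6
grasp_force: 30.0
```

>>> {"name": "servo_tool", "arguments": {"plan": [[[1, 0, 0, -0.1, 0, 0, 0], [1, 0, 0, -0.05, 0, 0, 0], [1, 0, 0, 0, 0, 0, 0]]]}}

```text
t: 24.42
ee_pos: [567.4, 302.9, 113.9]
orientation: [-2.159, -2.282, 0.001]
ft_force: [-0.9, 0.5, -1.6]
width: 55.7
grasp_force: 30.0
```

>>> {"name": "servo_tool", "arguments": {"plan": [[[1, 0, 0, -0.05, 0, 0, 0], [1, 0, 0, 0, 0, 0, 0]]]}}

```text
t: 24.58
ee_pos: [567.5, 303.0, 112.0]
orientation: [-2.159, -2.282, 0.001]
ft_force: [0.5, -0.9, -1.4]
width: 56.0
grasp_force: 30.0
```

>>> {"name": "servo_tool", "arguments": {"plan": [[[1, 0, 0, -0.04, 0, 0, 0], [1, 0, 0, 0, 0, 0, 0]]]}}

```text
t: 24.75
ee_pos: [567.6, 303.2, 111.5]
orientation: [-2.159, -2.282, 0.0]
ft_force: [-2.4, -0.5, 5.2]
width: 55.9
grasp_force: 30.0
```

>>> {"name": "servo_tool", "arguments": {"plan": [[[1, 0, 0, -0.03, 0, 0, 0], [1, 0, 0, 0, 0, 0, 0]]]}}

```text
t: 24.92
ee_pos: [567.7, 303.3, 111.4]
orientation: [-2.159, -2.282, -0.0]
ft_force: [-5.2, -1.3, 14.6]
width: 55.7
grasp_force: 30.0
```

Contact with the floor at TCP 111.5, as expected. Release and retreat.

>>> {"name": "servo_tool", "arguments": {"plan": [[[-0.9, 0, 0, 0.02, 0, 0, 0], [-0.9, 0, 0, 0, 0, 0, 0], [-0.9, 0, 0, 0, 0, 0, 0], [-0.9, 0, 0, 0, 0, 0, 0], [-0.9, 0, 0, 0.2, 0, 0, 0]]]}}

```text
t: 25.33
ee_pos: [566.8, 302.6, 117.0]
orientation: [-2.159, -2.281, 0.004]
ft_force: [-1.2, 0.3, 1.4]
width: 82.7
grasp_force: 0.0
```

>>> {"name": "servo_tool", "arguments": {"plan": [[[-0.9, 0, 0, 0.6, 0, 0, 0], [-0.9, 0, 0, 0.9, 0, 0, 0], [-0.9, 0, 0, 0.9, 0, 0, 0], [-0.9, 0, 0, 0.9, 0, 0, 0], [-0.9, 0, 0, 0.5, 0, 0, 0]]]}}

```text
t: 25.75
ee_pos: [568.8, 303.6, 275.2]
orientation: [2.158, 2.28, 0.008]
ft_force: [0.3, 0.9, -0.4]
width: 83.3
grasp_force: 0.0
```

>>> {"name": "servo_tool", "arguments": {"plan": [[[-0.9, 0, 0, 0, 0, 0, 0], [-0.9, 0, 0, 0, 0, 0, 0], [-0.9, 0, 0, 0, 0, 0, 0], [-0.9, 0, 0, 0, 0, 0, 0]]]}}

```text
t: 26.08
ee_pos: [566.8, 302.6, 268.6]
orientation: [-2.159, -2.281, 0.005]
ft_force: [-0.1, 0.3, -0.1]
width: 83.5
grasp_force: 0.0
```

Run:
```python
from h import *
o,im=snap('wrist','w7'); o2,_=snap('top','t7')
print(o['ee_pos'],o['ft_force'],o['width'],o['t'])
c=cam('wrist',o)
# knob colour mask: extents of the beech-coloured blob around the expected place
hsv=cv2.cvtColor(im,cv2.COLOR_RGB2HSV); m=cv2.inRange(hsv,(8,60,50),(30,255,255))
n,l,st,ce=cv2.connectedComponentsWithStats(m)
for i in range(1,n):
    if st[i,4]>150: print(st[i],ce[i])
P=np.array([567.5,303,0])
print(proj(c,[P+[0,0,71],P+[0,0,7],P+[0,75,26],P-[0,75,-26],P+[29,0,71],P-[29,0,-71]]))
```

```text
[566.80438691 302.61760831 268.64570516] [-0.07525982  0.30460116 -0.14485417] 83.54946256134026 26.0833
[    0    39   172   222 33743] [ 81.93995792 145.2094064 ]
[ 235   97   60  152 4786] [264.38717092 174.8313832 ]
[  56  265   39   68 1306] [ 71.34073507 298.86600306]
[ 431  265   39   68 1306] [454.19525268 298.63782542]
[ 224  334  288   33 4523] [375.02675216 355.80831307]
[[263.74619149 183.94862971]
 [263.84889845 169.54853016]
 [268.29925018  94.78384909]
 [259.81850236 243.44245294]
 [297.42576067 185.79102174]
 [230.00003597 182.10590475]]
```

```bash
python3 -c "
from workcell import close_job
print(close_job())"
```

```text
the job is handed in; nothing more can be done
None
```

The first knob stopped firm about 9 mm above the gauge's shoulder, so I unscrewed it and stood it upright in the grey scrap bin; the second knob, glue bottle and oval frame were left untouched, and the job is handed in (verdict not shown to me).

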